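Lock a drill battery into its charging dock past the sprung flap

TASK

Put the drill battery on charge: with its terminal end (the end away from the latch button) toward the dock's hood, press the sprung steel flap down with the battery's underside and keep it down while you slide the battery in under the hood against the sprung contacts, until the flap springs up behind it and locks it in. Be gentle: never force the battery against the dock with more than about 25 N (two and a half kilos), and leave the other things on the table where they are.

Things in the scene. Friction and masses are not known exactly. Their poses are not given: they have to be found in the camera images.
- pack: The loose drill battery, black, 60 wide (x) x 88 long (y) x 50 high, about 0.24 kg, standing on its base. Origin: centre of the underside, z up. +y is the terminal end (light slots on top), -y the tail with the orange latch button. Corners rounded; sides near upright up to 30 mm, tapering in above. Grip it across x, best 20 to 30 mm tailward of centre, so that the hood clears the fingers.
- pack_nose (a point): Point at the battery's terminal end, 43 mm from its centre and 18 mm above its underside.
- dock: Grey charging dock, screwed to the table. Origin: centre of its underside; +x is the way in, z up. Open floor 10 mm high, 88 wide, from x -112 to +30 mm, with side rails 5 mm high and 67 apart; then a hood from x +20 (flared lip) to +98, 68 high; inside 63 wide, 52 above the floor, solid bulkhead at x +54. Thin plastic: 25 N in all between battery and dock is the limit.
- flap (a joint): Spring-return steel flap in the dock's floor, 44 wide, 18 long, hinge across the bay at x -49 mm. 0 rad: up, leaning inward, tip 11 mm above the floor; folds inward and down to 0.8 rad (flush). Held down it pushes up about 4 N, more (7 N) at the start. It bars the way out: it springs to 0 only once the tail is past it, with the battery's centre at about x +9 mm; the bulkhead stops it at +10.5.
- flap_tip (a point): Middle of the flap's free edge; at x -38 mm, 19 mm above the table when the flap is up.
- contacts (a joint): Sprung contact block under the hood: 0 when free (face at dock x +46 mm), grows inward to 0.008 m at the bulkhead; pushes back 1 to 4.5 N. Once the flap has locked and the battery is let go, it pushes the battery back 3 mm against the flap.
- tape_measure: Bystander: pocket tape measure, 58 x 73 x 34 mm, origin at its underside. Leave alone.
- paint_pot_2: Bystander: small paint pot, 35 mm round, 36 high, origin at its underside. Leave alone.
- tape_roll: Bystander: roll of masking tape lying flat, 100 mm round, 25 high, origin at its underside. Leave alone.
Things that resemble listed ones, but are neither listed nor needed, are in the scene too. There is more than one size of the pack; the one meant has the size given above.

How it is judged:
By the outcome, as a careful person would: the job done as asked, in the order asked, and still so for the second after the job is handed in, with the robot touching nothing.
It also fails if it takes over 67 s, if anything falls off the work surface, if the arm or the gripper's body presses on something with over 40 N, if the wrist force passes 120 N, or if a joint passes its speed limit or range.

ROBOT

A 7-joint arm with a two-finger parallel gripper is mounted at the origin on the work surface; the furniture and walls round the work are solid. World frame = base frame: x ahead of the robot, y to its left, z up, the work surface at z = 0. Lengths are in mm, angles in rad, forces in N, time in s.
With the tool pointing down it reaches from about 350 to 900 mm from the base axis. Payload 7.2 kg.
Tool frame: the origin (TCP) lies on the centre line of the jaws, within the pads' length; the fingertips stand 25 mm ahead of it and the grasp point (between the pads) lies 6 mm ahead of it; z points along the fingers, y is the line along which they close (so a half turn about z gives the same grasp; the last joint's range is limited). The gripper opens to 85 mm and grips with 20 to 120 N. Pads are 22 mm wide; open, the fingers measure 114 mm over their backs; the gripper's body (76 mm by 85 mm) begins 54 mm behind the grasp point. The pads swing forward as they close: fully open they stand 13 mm farther back than shut.
Start: joints at [-1.346, 0.411, -0.013, 1.596, 0.006, 1.134, -0.082], TCP at [180.406, 598.4, 221.797] pointing down, gripper open.
Joint ranges: [-2.95, 2.95], [-0.29, 1.99], [-1.47, 1.44], [0.14, 2.54], [-1.03, 4.17], [0.13, 1.85], [-2.86, 2.86]. Speed limits (rad/s): [2.39, 2.39, 3.01, 3.01, 3.14, 3.14, 3.14].

INTERFACE

Orientations are given as a unit quaternion [x, y, z, w].
In Python, from plant import move_to, movel, set_joints, command_gripper, pause, solve_ik, snapshot, camera_params, Unreachable, finish_job, read_time, read_joints, read_joint_vel, read_tau, read_ee_pos, read_tcp_rot, read_wrist_force, read_wrist_torque, read_opening, read_grasp_force gives the robot as it stands. Calls block until the motion is done:
- move_to(position, orientation): joint-space move of the TCP to a pose.
- movel(position, orientation=None, vel=150, force_limit=None): straight line of the TCP; orientation=None keeps the orientation; vel is the mean speed in mm/s. With force_limit (N) it stops when the force on the tool has changed by that much, and returns True; else False.
- set_joints(angles): joint-space move.
- command_gripper(opening, force=None): finger opening in mm; force is the grip in N (None keeps the last); returns when the fingers have stopped.
- pause(seconds).
- solve_ik(position, orientation): joint angles nearest the present ones, or None.
- snapshot(name): name is "side" or "top"; returns the picture (480x640x3 uint8, red, green, blue); there is no depth.
- camera_params(name): a dict with "fovy" (degrees; the focal length in pixels is half the picture's height over the tangent of half this angle, whatever the lens; pixels are square), "cx", "cy" (the principal point, pixels), "extrinsics" (4x4, takes a point from camera to world coordinates). Camera axes: x right, y down, z forward; pixel columns grow to the right and rows downward; lengths in mm; the calibration is good to about 2 mm. A picture is of the moment at which its call begins. camera_params takes no time and is no camera call.
A pose or a line that the arm cannot do raises Unreachable and nothing moves.
- finish_job(): hands the job in; it is judged then, once.
Readings, each from a call of its own:
- read_time(): time.
- read_joints(): joint angles.
- read_joint_vel(): joint speeds.
- read_tau(): joint torques, N m.
- read_ee_pos(): TCP position.
- read_tcp_rot(): TCP orientation.
- read_wrist_force(): force on the tool from outside, world axes, zero at the start.
- read_wrist_torque(): the same for the moment, N m.
- read_opening(): finger opening in mm.
- read_grasp_force(): force on a finger pad.
Only numpy, scipy, OpenCV 4.12 (cv2) and the standard library are available. Lean on these libraries where they do the work, as an engineer would, in place of code of your own. Each camera call takes 0.05 s, during which the arm holds its last target. There are 200 camera calls.

## Working session

There is one attempt and no reset: what is moved stays moved. The work goes in short steps, each a Python script; the robot and the scene stay as the last script left them, time stands still between calls to the robot, and variables do not carry over. Pictures are saved under pics/ and viewed, at most 10 in all, crops included, and the job is handed in when it is done.

```bash
mkdir -p pics; python3 - <<'E'
from plant import *
import cv2
for n in("top","side"):
    im=snapshot(n); cv2.imwrite(f"pics/{n}0.png",im[:,:,::-1]); 
    c=camera_params(n); print(n,c)
print(read_time(),read_tcp_rot(),read_opening())
E
```

```text
top {'fovy': 47.844021724615295, 'cx': 328.69341024483856, 'cy': 235.92376902076046, 'extrinsics': array([[-3.58256423e-03, -9.91709793e-01,  1.28447856e-01,
         3.01948835e+02],
       [-9.99981039e-01,  2.90947460e-03, -5.42743083e-03,
        -2.10913750e+02],
       [ 5.00872053e-03, -1.28464864e-01, -9.91701412e-01,
         1.16509477e+03],
       [ 0.00000000e+00,  0.00000000e+00,  0.00000000e+00,
         1.00000000e+00]])}
side {'fovy': 53.966716805118764, 'cx': 316.0998857473662, 'cy': 237.60894872721707, 'extrinsics': array([[-9.99030230e-01,  3.89744034e-02, -2.04840226e-02,
         4.51082529e+02],
       [ 3.45526800e-02,  4.05636867e-01, -9.13380996e-01,
         5.61929433e+02],
       [-2.72894046e-02, -9.13203005e-01, -4.06590163e-01,
         3.99085909e+02],
       [ 0.00000000e+00,  0.00000000e+00,  0.00000000e+00,
         1.00000000e+00]])}
0.1 [ 1.45861295e-01  9.89304782e-01 -7.26193119e-04 -5.36979580e-05] 85.37951725834792
```

View pics/top0.png

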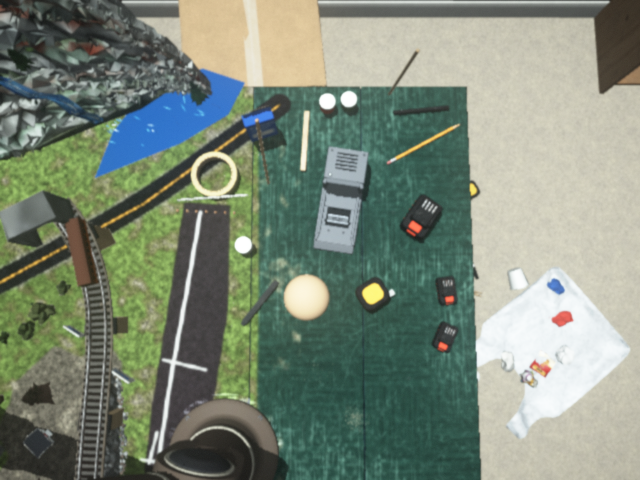

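View pics/side0.png

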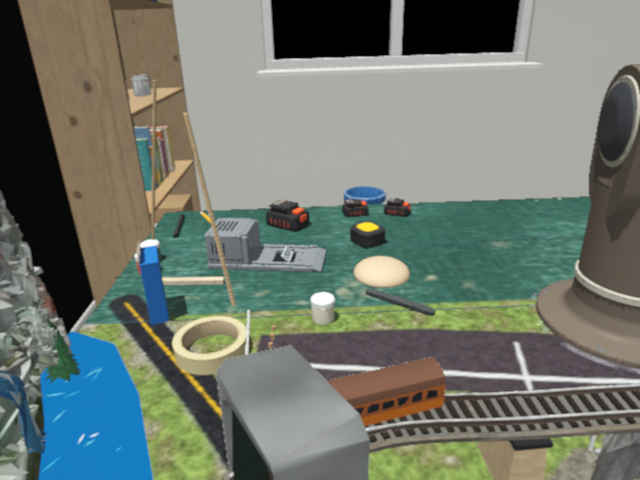

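```bash
cat >h.py <<'E'
from plant import *
import numpy as np,cv2
def cam(n):
    c=camera_params(n); return c,240/np.tan(np.radians(c["fovy"]/2)),np.array(c["extrinsics"])
def w(n,u,v,z):
    c,f,E=cam(n); d=E[:3,:3]@[(u-c["cx"])/f,(v-c["cy"])/f,1]; o=E[:3,3]
    return o+d*(z-o[2])/d[2]
def px(n,P):
    c,f,E=cam(n); q=(np.atleast_2d(P)-E[:3,3])@E[:3,:3]
    return np.c_[q[:,0]/q[:,2]*f+c["cx"],q[:,1]/q[:,2]*f+c["cy"]]
def crop(src,name,x0,y0,x1,y1,s):
    cv2.imwrite(name,cv2.resize(src[y0:y1,x0:x1],None,fx=s,fy=s,interpolation=cv2.INTER_CUBIC))
E
python3 - <<'E'
from h import *
crop(cv2.imread("pics/top0.png"),"pics/c1.png",305,140,455,260,5)
crop(cv2.imread("pics/side0.png"),"pics/c2.png",195,190,345,280,5)
E
```

```text
(no output)
```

View pics/c1.png

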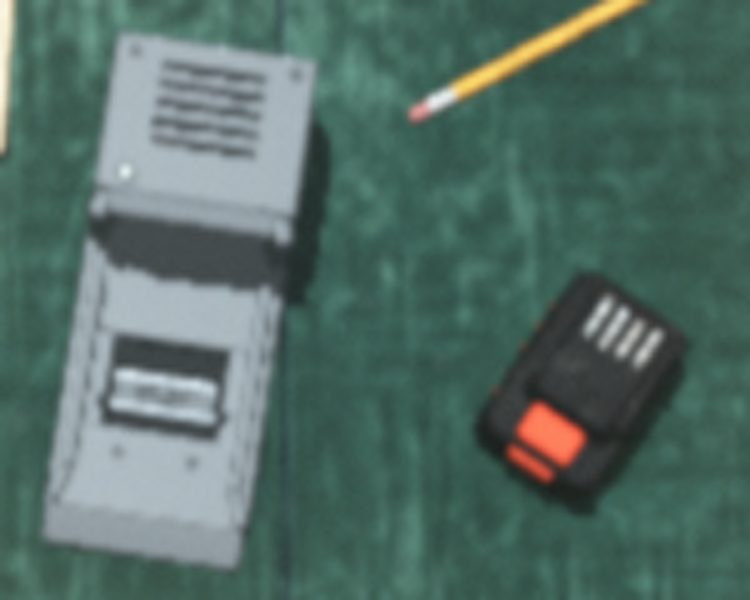

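View pics/c2.png

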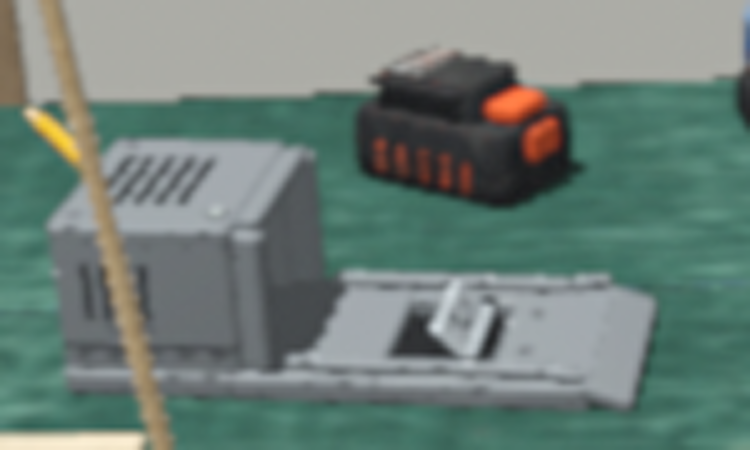

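```bash
cat >fit.py <<'E'
from h import *
from scipy.optimize import least_squares
T=lambda a:np.array(a)/5+[305,140]
S=lambda a:np.array(a)/5+[195,190]
def tf(p,P): c,s=np.cos(p[2]),np.sin(p[2]); P=np.array(P,float); return np.c_[p[0]+c*P[:,0]-s*P[:,1],p[1]+s*P[:,0]+c*P[:,1],P[:,2]]
# dock: p=[x,y,yaw,hood half width, floor half width]
def rd(p):
    h,g=p[3],44
    a=px("top",tf(p,[[98,h,68],[98,-h,68],[-112,g,0],[-112,-g,0]]))-T([[118,35],[315,62],[43,540],[240,567]])
    b=px("side",tf(p,[[98,h,68],[-112,g,0],[98,g,0]]))-S([[48,228],[608,405],[70,392]])
    return np.r_[a,b].ravel()
x0=np.r_[w("top",342,200,0)[:2],-.1,44]
r=least_squares(rd,x0); print("dock",r.x,r.fun.reshape(-1,2).round(1).tolist()); d=r.x
print("flap tip px",(px("top",tf(d,[[-38,0,19],[-38,22,19],[-38,-22,19]]))-[305,140])*5,(px("side",tf(d,[[-38,22,19],[-38,-22,19]]))-[195,190])*5)
im=cv2.imread("pics/top0.png"); hsv=cv2.cvtColor(im,cv2.COLOR_BGR2HSV)
roi=np.zeros(im.shape[:2],np.uint8); roi[185:250,395:448]=1
m=((im.max(2)<62)&(im[:,:,1].astype(int)-im[:,:,2]<22)|(hsv[:,:,0]<12)&(hsv[:,:,1]>150)|((hsv[:,:,1]<60)))&(roi>0)
m=cv2.morphologyEx(m.astype(np.uint8),cv2.MORPH_OPEN,np.ones((3,3)))
c=max(cv2.findContours(m,0,1)[0],key=cv2.contourArea); rc=cv2.minAreaRect(c); print("rect",rc,w("top",*rc[0],25))
# pack pose by silhouette hull match
def sil(p,sc=8):
    P=[[x,y,z] for x,y,z in [(a*q,b*l,zz) for zz,q,l in((0,30,44),(30,30,44),(50,22,38)) for a in(-1,1) for b in(-1,1)]]
    P=[[x,y,z] for x0_,y0_,z in P for x,y in((x0_-np.sign(x0_)*6,y0_),(x0_,y0_-np.sign(y0_)*6))]
    h=cv2.convexHull(((px("top",tf(p,P))-[390,180])*sc).astype(np.float32)); M=np.zeros((70*sc,65*sc),np.uint8)
    cv2.fillConvexPoly(M,h.astype(int),1); return M
ref=cv2.resize(m[180:250,390:455].astype(np.float32),None,fx=8,fy=8,interpolation=cv2.INTER_LINEAR)>.5
from scipy.optimize import minimize
b=w("top",421,217,25); s=w("top",429.8,206,45)-w("top",415,227,45); yaw=np.arctan2(s[1],s[0])-np.pi/2; print("yaw0",yaw)
o=minimize(lambda p:(sil([p[0],p[1],p[2]/100])!=ref).mean(),[b[0],b[1],yaw*100],method="Nelder-Mead",options=dict(initial_simplex=[[b[0]+i,b[1]+j,yaw*100+k] for i,j,k in((-4,-4,-4),(8,0,0),(0,8,0),(0,0,8))]))
pk=[o.x[0],o.x[1],o.x[2]/100]; print("pack",pk,o.fun, ref.mean())
B=[[x,y,z] for z in(0,30) for x,y in((-30,-44),(30,-44),(30,44),(-30,44))]
for n,t in(("top",T),("side",S)):
    im=cv2.imread(f"pics/{n}0.png"); org=(305,140) if n=="top" else (195,190)
    I=cv2.resize(im[org[1]:org[1]+(120 if n=="top" else 90),org[0]:org[0]+150],None,fx=5,fy=5,interpolation=cv2.INTER_CUBIC)
    for pp,Q in((pk,B),(d,[[x,y,z] for x0,x1,z in((-112,98,0),(20,98,68)) for x,y in((x0,-44),(x1,-44),(x1,44),(x0,44))])):
        q=((px(n,tf(pp,Q))-org)*5).astype(int)
        for k in(0,4): cv2.polylines(I,[q[k:k+4]],True,(0,255,255),1)
    cv2.imwrite(f"pics/ov_{n}.png",I); 
a,b=cv2.imread("pics/ov_top.png"),cv2.imread("pics/ov_side.png")
cv2.imwrite("pics/ov.png",cv2.resize(np.vstack([a,b]),None,fx=.57,fy=.57,interpolation=cv2.INTER_AREA))
E
python3 fit.py
```

```text
dock [ 5.31341350e+02 -2.43981934e+02 -1.55205863e-01  4.19513009e+01] [[0.1, -1.5], [0.5, -1.0], [-0.6, -0.4], [0.2, 0.3], [-1.1, -1.8], [4.4, 0.9], [-1.2, -0.3]]
flap tip px [[166.83590354 379.2158187 ]
 [116.18124797 371.53701421]
 [217.51838181 386.89884087]] [[434.85603017 328.51700027]
 [456.16919875 277.88404552]]
rect ((420.8249206542969, 218.254638671875), (31.107580184936523, 43.056190490722656), 34.508522033691406) [ 487.09205887 -414.06348445   25.        ]
yaw0 -2.19717136506256
pack [np.float64(487.09101812373046), np.float64(-417.2558461581623), np.float64(-2.1591163081709412)] 0.033499313186813186 0.25491758241758244
```

View pics/ov.png

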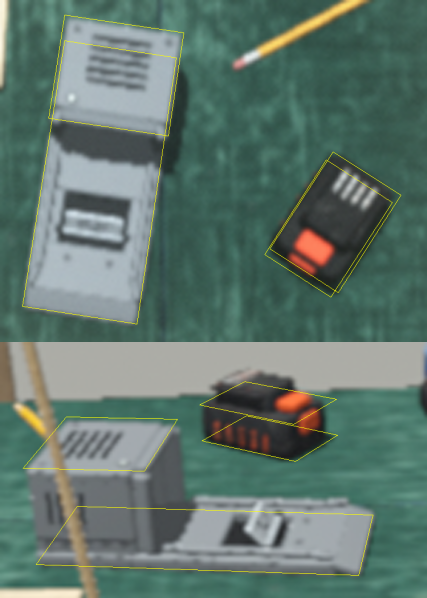

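```bash
cat >>h.py <<'E'
from scipy.spatial.transform import Rotation as Rn
DOCK=np.array([532.,-244.,-0.155])
def q(yaw,flip=1):  # tool y = flip * pack x axis at yaw
    y=flip*np.array([np.cos(yaw),np.sin(yaw),0]); z=np.array([0,0,-1.]); return Rn.from_matrix(np.c_[np.cross(y,z),y,z]).as_quat()
E
python3 - <<'E'
from h import *
print("pole",w("side",233,305,0),px("top",[w("side",233,305,0)]),[ (z,w("side",185,115,z).round(),px("top",[w("side",185,115,z)]).round()) for z in(100,200,300)])
P=np.array([488,-416,32.]); yp=-2.17; g=P+25*np.array([np.sin(yp),-np.cos(yp),0]); print(g)
for f in(1,-1):
    for pos,yw in((g+[0,0,150],yp),(g,yp),([480,-236,40],DOCK[2]-np.pi/2),([150,420,400],yp),([330,-250,400],yp)):
        s=solve_ik(pos,q(yw,f)); print(f,None if s is None else np.round(s,2))
E
```

```text
pole [571.94146931 -83.9061314    0.        ] [[267.82816584 182.38057794]] [(100, array([  909., -1343.,   100.]), array([[862.,  14.]])), (200, array([ 756., -706.,  200.]), array([[588.,  62.]])), (300, array([603., -69., 300.]), array([[240., 123.]]))]
[ 467.35537517 -401.90037356   32.        ]
1 [-0.13  0.75  1.25  1.71 -0.76  1.25 -0.87]
1 [-0.03  0.88  1.03  1.82 -0.9   1.   -0.78]
1 [-0.21  0.62  0.78  2.02 -0.63  0.76 -0.77]
1 [-0.95  0.01 -0.39  1.69  0.    1.44  2.78]
1 [ 0.1  -0.1   0.39  1.79  0.04  1.45 -1.68]
-1 [ 0.49  0.43  0.19  1.68 -0.09  1.04  1.69]
-1 [ 0.14  0.72  0.71  1.81 -0.62  0.84  2.13]
-1 [-0.13  0.58  0.67  2.01 -0.53  0.73  2.28]
-1 [-1.38 -0.01  0.04  1.71  0.    1.44 -0.37]
-1 [-0.58 -0.25  0.92  1.81  0.2   1.49  1.27]
```

```bash
python3 - <<'E'
from h import *
P=np.array([488,-416,32.]); yp=-2.17; g=P+25*np.array([np.sin(yp),-np.cos(yp),0])
set_joints([-1.346,-.05,-.013,1.75,.006,1.44,-.082]); print(read_time(),read_ee_pos())
set_joints([.5,-.05,0,1.75,0,1.44,-1.4]); print(read_time(),read_ee_pos())
print(solve_ik(g+[0,0,90],q(yp)))
move_to(g+[0,0,90],q(yp)); print(read_time(),read_joints(),read_wrist_force())
print(movel(g,vel=80,force_limit=6),read_ee_pos(),read_wrist_force())
crop(snapshot("side")[:,:,::-1],"pics/g.png",240,150,345,240,5); crop(snapshot("top")[:,:,::-1],"pics/g2.png",340,150,500,270,5)
E
```

```text
1.1417 [138.06826404 402.7150925  397.89259227]
3.5583 [ 348.31357341 -244.26876563  398.64111756]
[ 0.57102074  0.49330502  0.08343085  1.72651275 -0.04947702  0.92381579
 -1.49561818]
4.8417 [ 0.57064132  0.49145579  0.08305229  1.72572245 -0.04950431  0.92449936
 -1.4954957 ] [-0.61997445 -0.70662448  0.64174466]
False [ 467.74251478 -402.1946958    32.59783106] [-0.06403764  0.88468515 -0.44210373]
```

View pics/g.png

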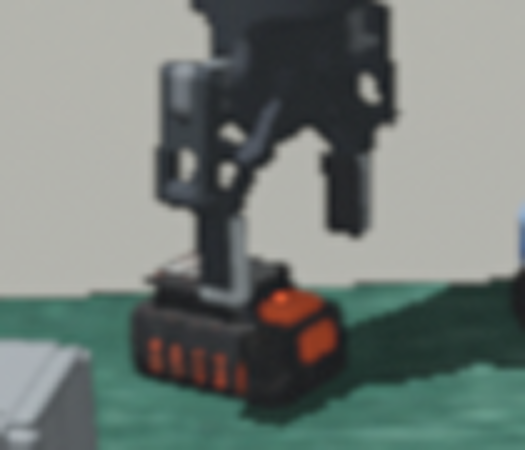

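```bash
python3 - <<'E'
from h import *
e=read_ee_pos(); R=Rn.from_quat(read_tcp_rot()) if np.size(read_tcp_rot())==4 else None
print(read_tcp_rot(),read_opening(),read_joints())
for s in(42.7,-42.7):
  for z in (25,6,0): 
    p=e+R.apply([0,s,z]); print(p.round(),(px("side",[p])-[240,150])*5,(px("top",[p])-[340,150])*5)
E
```

```text
[ 9.55451792e-01 -2.95146691e-01  5.16468254e-04  1.91897920e-04] 85.5858668717983 [ 0.58051921  0.60758579  0.07117347  1.78340035 -0.05946721  0.751574
 -1.48760092]
[ 444. -437.    8.] [[344.43649782 332.07925292]] [[453.85972038 447.05974084]]
[ 444. -437.   27.] [[343.06399778 292.90033365]] [[462.42890128 441.63541311]]
[ 444. -437.   33.] [[342.62642205 280.40944586]] [[465.19368794 439.88529147]]
[ 492. -367.    8.] [[235.15057532 396.56987904]] [[288.31542985 337.29977364]]
[ 492. -367.   27.] [[232.84189052 355.32563631]] [[294.13877035 330.11078065]]
[ 492. -367.   33.] [[232.105385   342.16809622]] [[296.01742878 327.79155129]]
```

View pics/g2.png

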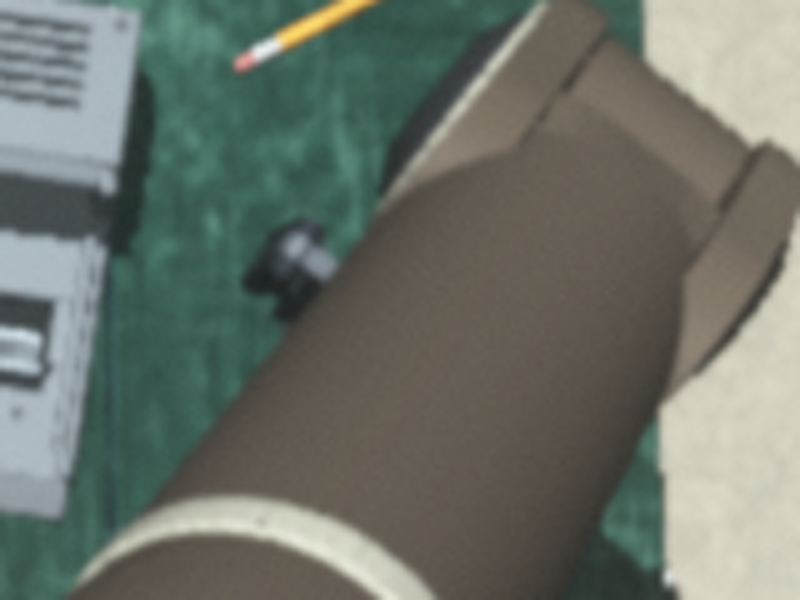

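```bash
python3 - <<'E'
from h import *
im=snapshot("side")[:,:,::-1]; old=cv2.imread("pics/g.png")
crop(im,"pics/g3.png",240,150,345,240,5); n=cv2.imread("pics/g3.png"); print("diff",cv2.absdiff(n,old).mean(),cv2.absdiff(n,old).max())
print(read_time(),read_ee_pos(),read_wrist_force())
e0=cv2.imread("pics/side0.png"); d=cv2.absdiff(im.copy(),e0).max(2)>40
ys,xs=np.nonzero(d[150:240,290:325]); print(xs.min()+290,xs.max()+290)
for r in range(180,232,3): 
    a=np.nonzero(d[r,240:345])[0]; print(r,(a.min()+240,a.max()+240,len(a)) if len(a) else None)
E
```

```text
diff 0.45444514991181656 36
6.2667 [ 467.66389714 -402.11611612   32.56615718] [-0.69988813 -0.64015591  0.34685747]
290 324
180 (np.int64(271), np.int64(314), 34)
183 (np.int64(271), np.int64(313), 27)
186 (np.int64(271), np.int64(313), 28)
189 (np.int64(271), np.int64(313), 28)
192 (np.int64(278), np.int64(313), 20)
195 (np.int64(279), np.int64(313), 19)
198 (np.int64(279), np.int64(288), 10)
201 (np.int64(279), np.int64(285), 7)
204 (np.int64(281), np.int64(288), 3)
207 (np.int64(287), np.int64(341), 21)
210 (np.int64(283), np.int64(341), 36)
213 (np.int64(304), np.int64(342), 29)
216 (np.int64(300), np.int64(344), 39)
219 (np.int64(309), np.int64(344), 36)
222 (np.int64(312), np.int64(344), 33)
225 (np.int64(310), np.int64(324), 15)
228 (np.int64(306), np.int64(309), 4)
231 (np.int64(289), np.int64(303), 8)
```

```bash
python3 - <<'E'
from h import *
def ray(n,u,v):
    a=w(n,u,v,0);b=w(n,u,v,100); d=(b-a)/np.linalg.norm(b-a); return a,d
a,d=ray("side",240+185/5,150+85/5); b,e=ray("top",340+295/5,150+255/5)
A=np.c_[d,-e]; t=np.linalg.lstsq(A,b-a,rcond=None)[0]; print(a+t[0]*d,b+t[1]*e)
for (u,v,y) in((313-4,196,-437),(285,210,-367),(285,210,-352)):
    a,d=ray("side",u,v); print(a+d*(y-a[1])/d[1])
print(w("side",240+250/5,150+417/5,0),"pack near-bottom")
P=np.array([[488,-416,z] for z in(0,50)]); print((px("side",P)-[240,150])*5)
E
```

```text
[ 503.9294383  -351.14082346  149.06276903] [ 500.57480893 -351.15609955  148.40949492]
[ 441.74584182 -437.           56.64487457]
[ 493.74823838 -367.           51.70763841]
[ 493.05928869 -352.           57.31697091]
[ 485.75541687 -361.98979285    0.        ] pack near-bottom
[[246.91724577 369.22363829]
 [241.18303045 263.83696207]]
```

```bash
python3 - <<'E'
from h import *
e=read_ee_pos()
print(movel(e-[0,0,15],vel=40,force_limit=5),read_ee_pos(),read_wrist_force(),read_time())
im=snapshot("side")[:,:,::-1]; cv2.imwrite("pics/s4.png",im); crop(im,"pics/g4.png",240,150,345,240,5)
E
```

```text
False [ 467.47156568 -401.9865046    17.1416559 ] [ 0.49752236 -0.8802841  -0.50447017] 6.775
```

View pics/g4.png

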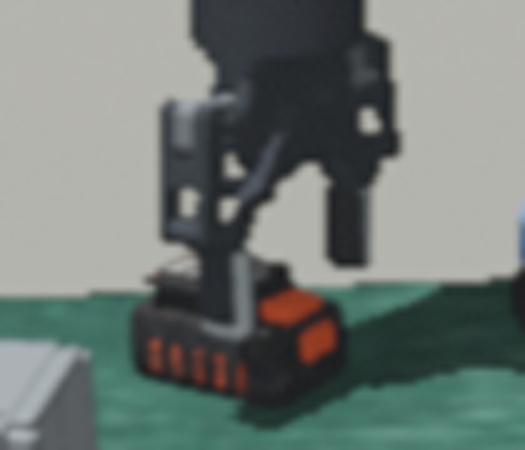

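```bash
python3 - <<'E'
from h import *
e=read_ee_pos(); P=np.array([488,-416,32.]); yp=-2.17; g=P+25*np.array([np.sin(yp),-np.cos(yp),0])
print(movel([g[0],g[1],e[2]-22],vel=40,force_limit=5),read_ee_pos(),read_wrist_force(),read_time())
command_gripper(50,force=50); print(read_opening(),read_grasp_force(),read_wrist_force(),read_wrist_torque(),read_time())
im=snapshot("side")[:,:,::-1]; cv2.imwrite("pics/s5.png",im)
e=read_ee_pos(); print(movel(e+[0,0,40],vel=60),read_ee_pos(),read_wrist_force(),read_wrist_torque(),read_opening(),read_time())
im2=snapshot("side")[:,:,::-1]; cv2.imwrite("pics/s6.png",im2)
a=cv2.resize(im[150:240,240:345],None,fx=4,fy=4,interpolation=cv2.INTER_CUBIC);b=cv2.resize(im2[150:240,240:345],None,fx=4,fy=4,interpolation=cv2.INTER_CUBIC); cv2.imwrite("pics/g5.png",np.hstack([a[:,:395],b[:,:395]]))
E
```

```text
False [ 467.36199369 -401.94545208   -4.65964567] [ 0.85168247 -0.58580754  0.92713017] 7.525
56.61024485094054 53.581992150420774 [-0.15230333  0.87999272  5.27337716] [0.32196879 0.16945992 0.02319775] 7.9083
False [ 467.54077276 -401.82155659   36.00445402] [ 0.12907956  0.64439107 -3.0621267 ] [ 0.04448367  0.08170903 -0.00678248] 56.36156720297663 8.7917
```

View pics/g5.png

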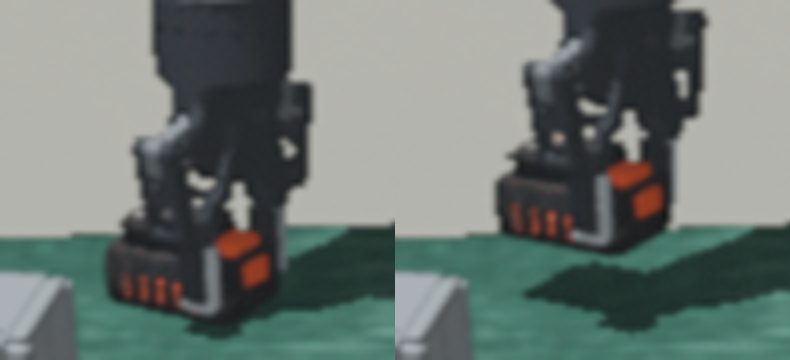

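```bash
python3 - <<'E'
from h import *
e=read_ee_pos()
print(movel(e-[0,0,41],vel=60,force_limit=6),read_ee_pos(),read_wrist_force())
command_gripper(85); e=read_ee_pos(); movel([e[0],e[1],1.0],vel=30); print(read_opening(),read_ee_pos(),read_wrist_force())
command_gripper(50,force=50); zr=read_ee_pos(); print("zr",zr,read_opening(),read_wrist_force(),read_time())
movel(zr+[0,0,100],vel=120); print(read_opening(),read_wrist_force(),read_wrist_torque())
c,s=np.cos(DOCK[2]),np.sin(DOCK[2]); t=DOCK[:2]+(-36-25)*np.array([c,s]); o=q(DOCK[2]-np.pi/2)
print(t); movel([t[0],t[1],zr[2]+100],o,vel=120); print(read_ee_pos(),read_joints(),read_time())
movel([t[0],t[1],zr[2]+45],vel=80); print(read_ee_pos(),read_wrist_force(),read_wrist_torque(),read_opening(),read_time())
im=snapshot("side")[:,:,::-1]; cv2.imwrite("pics/s7.png",im); im2=snapshot("top")[:,:,::-1]; cv2.imwrite("pics/t7.png",im2)
a=cv2.resize(im[175:275,195:345],None,fx=5,fy=5,interpolation=cv2.INTER_CUBIC)[:, :750]
cv2.imwrite("pics/g7.png",a)
E
```

```text
True [ 466.66863876 -401.2026897    -3.81510511] [-0.78609873 -0.43517092  4.63148915]
84.93870468226851 [ 466.07091676 -400.7433527     1.40085195] [-0.08568626  1.10825427 -0.3854742 ]
zr [ 465.84688358 -400.67066572    1.43715195] 56.275622013178015 [-1.59052468  0.80717135  5.71462066] 10.5833
56.154000033024055 [ 0.09343254  0.3407703  -2.89477833] [ 0.07160119  0.0755428  -0.01808835]
[ 471.73129662 -234.58281394]
[ 471.58919848 -235.4803731   101.38225715] [ 0.41826846  0.38916251 -0.05920119  1.95536569  0.03189023  0.7978472
 -1.38613128] 13.1
[ 472.00987352 -234.72892195   46.69077387] [ 0.12351476 -0.53702222 -2.60836358] [0.00016154 0.08605308 0.01183293] 56.090193488805404 13.9333
```

View pics/g7.png

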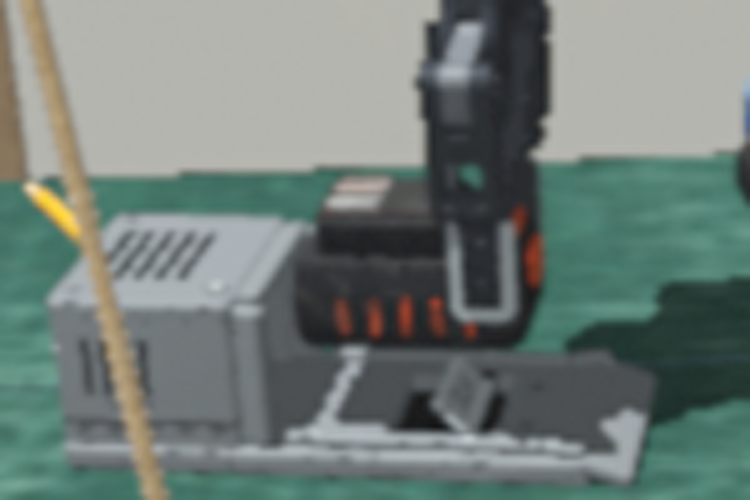

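```bash
cat >>h.py <<'E'
c,s=np.cos(DOCK[2]),np.sin(DOCK[2]); U=np.array([c,s,0]); V=np.array([-s,c,0])
def dk(p=None): # TCP in dock frame, (x,y) and z
    p=read_ee_pos() if p is None else p; r=np.array(p)-[DOCK[0],DOCK[1],0]; return np.array([r@U,r@V,p[2]])
def wd(x,y,z): return np.array([DOCK[0],DOCK[1],z])+x*U+y*V
E
python3 - <<'E'
from h import *
d=dk(); print("tcp dock",d); zr=1.437; zu=d[2]-zr
for off in(20,25,30):
    cx=d[0]+off
    print(off,[((px("side",[wd(cx+a,b,zu+18)])-[195,175])*5)[0].round() for a,b in((44,24),(38,30),(-44,24),(-38,30))])
print("lip near/far bottom, hood back near bottom", [((px("side",[wd(*p)])-[195,175])*5)[0].round() for p in((20,42,10),(20,42,68),(20,-42,68),(98,44,0))])
E
```

```text
tcp dock [-60.50986642  -0.15070917  47.02664707]
20 [array([312., 292.]), array([324., 299.]), array([553., 297.]), array([534., 304.])]
25 [array([298., 291.]), array([311., 298.]), array([540., 297.]), array([520., 303.])]
30 [array([285., 291.]), array([297., 298.]), array([526., 297.]), array([506., 303.])]
lip near/far bottom, hood back near bottom [array([267., 445.]), array([253., 299.]), array([309., 212.]), array([ 62., 466.])]
```

```bash
python3 - <<'E'
from h import *
movel(wd(-65,0,46),vel=60); f0=read_wrist_force()
st=movel(wd(-65,0,14),vel=25,force_limit=13); print(st,dk(),read_wrist_force()-f0,read_wrist_torque(),read_time())
if not st or dk()[2]<15.5:
    r=[]
    for sg in(1,-1):
        d=dk(); st=movel(wd(-65,6*sg,d[2]),vel=8,force_limit=4); r.append(dk()[1]); print(st,dk(),read_wrist_force()-f0,read_wrist_torque(),read_time())
    m=sum(r)/2; movel(wd(-65,m,dk()[2]),vel=10); print("centre",m,dk(),read_wrist_force()-f0,read_wrist_torque(),read_time())
E
```

```text
False [-65.1427421   -0.07658489  14.04326057] [ 2.82899176 -0.56170542  3.61085319] [-0.09299793 -0.48884532 -0.0056855 ] 15.7167
True [-65.72081721   5.35067153  13.66817401] [0.03942184 0.54896654 5.54998687] [-0.03429288 -0.06759865  0.00197067] 16.3917
False [-65.04679182  -5.6165412   13.63495446] [-0.8519991   4.5190388   4.16067744] [ 0.91223017 -0.02117489  0.0708304 ] 17.9
centre -0.13293483385518412 [-64.82599414  -0.3453229   13.72844813] [-1.10864503 -1.89550114  3.7588215 ] [-0.41359111  0.00199924 -0.03637757] 18.6333
```

```bash
python3 - <<'E'
from h import *
movel(wd(-65,0,13.5),vel=10); 
st=movel(wd(-65,-.1,12.2),vel=8,force_limit=8); print(st,dk(),read_wrist_force(),read_wrist_torque(),read_time())
z=dk()[2]
for x in(-50,-44,-36,-28):
    st=movel(wd(x,-.1,12.2),vel=20,force_limit=7); F=read_wrist_force(); print(st,dk().round(2),np.round([F@U,F@V,F[2]],1),read_wrist_torque().round(2),read_opening(),read_time())
    if st: break
E
```

```text
False [-6.46534116e+01 -6.38864312e-02  1.22352276e+01] [ 1.39367397 -1.74849639  1.85608705] [-0.43852617 -0.31884966 -0.01980159] 19.2
False [-49.75   0.1   12.28] [-0.6  0.6  0.1] [0.21 0.18 0.02] 56.187089438526414 20.1
False [-43.45  -0.23  12.31] [-0.4  0.5  0.9] [0.   0.13 0.  ] 56.08511792320404 20.55
False [-35.48  -0.09  12.28] [-0.2 -0.2  1.1] [-0.01  0.13 -0.01] 56.51849199492374 21.1
False [-27.44  -0.07  12.28] [0.9 1.  0.4] [-0.03  0.11 -0.05] 56.093854153077366 21.65
```

```bash
python3 - <<'E'
from h import *
for x in(-22,-19,-17,-16,-15,-14,-13,-12):
    st=movel(wd(x,-.1,12.2),vel=10,force_limit=9); F=read_wrist_force(); print(st,dk().round(2),np.round([F@U,F@V,F[2]],1),read_wrist_torque().round(2),round(read_time(),2))
    if st or F@U<-10: break
cv2.imwrite("pics/s8.png",snapshot("side")[:,:,::-1])
E
```

```text
False [-22.13  -0.1   12.1 ] [-2.2 -0.   0.4] [ 0.07  0.73 -0.05] 22.4
False [-19.57  -0.07  11.82] [-4.5  0.1 -1.5] [ 0.17  1.06 -0.03] 22.85
False [-1.917e+01 -1.000e-02  1.154e+01] [-8.7  0.9 -0.5] [ 0.3   1.83 -0.1 ] 23.2
False [-19.13  -0.    11.49] [-12.3   0.7   2.9] [ 0.4   2.39 -0.16] 23.45
```

```bash
python3 - <<'E'
from h import *
s0,s7,s8=[cv2.imread(f"pics/{n}.png")[240:270,270:318].astype(int) for n in("side0","s7","s8")]
print(abs(s8-s0).max(2).mean(1).round().astype(int),abs(s8-s7).max(2).mean(1).round().astype(int))
for x in(-20,-21,-22,-23,-24,-25):
    st=movel(wd(x,-.1,12),vel=10); F=read_wrist_force(); print(st,dk().round(2),np.round([F@U,F@V,F[2]],1),read_wrist_torque().round(2),round(read_time(),2))
    if F@U>5: break
E
```

```text
[48 53 54 57 70 87 70 51 78 90 85 77 65 53 41 37 33 32 31 28 23 30 38 29
 20 35 36 18  8  7] [46 42 38 34 27 18 14 11 11 11 12 15 21 26 36 43 46 52 55 55 59 70 73 51
 34 42 36 16  4  2]
False [-20.08  -0.09  11.95] [-4.4  0.4 -2.1] [ 0.09  1.02 -0.01] 24.05
False [-20.93  -0.11  12.02] [-4.2 -0.5 -1.1] [ 0.11  0.8  -0.01] 24.3
False [-21.96  -0.09  12.03] [-3.9 -0.6 -2.4] [ 0.08  0.73 -0.03] 24.55
False [-22.94  -0.11  12.05] [-3.2 -0.1 -2. ] [ 0.01  0.72 -0.04] 24.8
False [-23.49  -0.1   12.15] [-1.2 -0.1 -4. ] [ 0.04  0.32 -0.11] 25.05
False [-23.67  -0.08  12.36] [ 3.  -0.5 -5.1] [-0.07 -0.7  -0.11] 25.3
```

```bash
python3 - <<'E'
from h import *
movel(wd(-23.2,-.1,12),vel=10); F=read_wrist_force(); print(np.round([F@U,F@V,F[2]],1))
command_gripper(85); pause(.3); e=read_ee_pos()
print(movel(e+[0,0,110],vel=80,force_limit=8),read_ee_pos(),read_wrist_force(),read_opening(),read_time())
movel(wd(-150,0,130),vel=150); pause(.5)
im=snapshot("side")[:,:,::-1]; cv2.imwrite("pics/s9.png",im)
s0,s7=[cv2.imread(f"pics/{n}.png") for n in("side0","s7")]
# flap visible? bright/grey difference rows
d=abs(im.astype(int)-s0).max(2)[236:272,256:330]
for r in d[::2]: print("".join("#" if v>40 else "+" if v>20 else "." for v in r))
t=snapshot("top")[:,:,::-1]; cv2.imwrite("pics/t9.png",t); t0=cv2.imread("pics/top0.png")
d=abs(t.astype(int)-t0).max(2)[150:250,310:375]; print()
for r in d[::3]: print("".join("#" if v>40 else "+" if v>20 else "." for v in r))
E
```

```text
[-0.5  0.6 -1.7]
False [ 508.75719805 -240.41818099  121.44046024] [-0.57990758 -0.24148538  0.25953839] 85.20036880775348 27.8583
...+++######################..............................................
#############################.............................................
#############################.............................................
###############++############+............................................
+++++++######################+............................................
+++++++########################...........................................
+++++++########################+..........................................
++++++##########################..........................................
##+++#########################+...........................................
##+#################+....+##..............................................
+++################+......................................................
+##################.....++................................................
+#################+.......++.........................................
[... 1925 characters left out ...]
####++#######++########++##++..+###+++++
##++++.####+###+##++.+################.+########+###+.+##########
++####+############+.++#############+++########.###+.+###########
.####+############################################+++############
##############################################+##+.##############
####+#########################################+#++###############
++##+########################################.+.+################
+##+#########################################..+###############+.
++#+########################################++################++#
+#++#######################################.#################++##
#######++++.++++###########################+###############+++###
```

```bash
python3 -c "
from plant import *
print(read_time(),read_wrist_force()); print(finish_job())"
```

```text
29.4583 [-1.05780665 -0.51136447 -0.18057005]
the job is handed in; nothing more can be done
None
```

The battery is docked and the job is handed in at 29.5 s. A gentle pull before letting go met the flap about 4.5 mm back from the bulkhead. The final side picture, compared by pixel difference, shows the flap up as it was at the start. Pushing it in peaked at about 12 N at the wrist, and the arm ended clear of everything.

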